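# Refit the warming-plate knob and hold it pressed

## Robot

A 6-joint arm with a two-finger parallel gripper is mounted at the origin on the work surface. World frame = base frame: x ahead of the robot, y to its left, z up, the work surface at z = 0. Lengths are in mm, angles in rad, forces in N, time in s.
With the tool pointing down it reaches from about 325 to 775 mm from the base axis. Payload 9.3 kg.
Tool frame: the origin (TCP) lies midway between the tips of the shut fingers; the grasp point (between the pads) lies 19 mm behind it; z points along the fingers, x is the direction in which the jaws open and shut, and the axes are right-handed (so a half turn about z gives the same grasp; the last joint's range is limited). The gripper opens to 85 mm and grips with 20 to 120 N. Pads are 22 mm wide; open, the fingers measure 114 mm over their backs; the gripper's body (76 mm by 85 mm) begins 54 mm behind the grasp point. The pads swing forward as they close: fully open they stand 13 mm farther back than shut.
Start: joints at [-1.277, 0.259, 0.021, 1.334, 0, 1.418], TCP at [237.638, -496.009, 231.279] pointing down, gripper open.
Joint ranges: [-3.04, 3.04], [-0.91, 1.82], [-1.04, 1.36], [-1.92, 1.95], [-1.52, 1.45], [-3.14, 3.14]. Speed limits (rad/s): [2.22, 2.22, 2.79, 3.14, 3.14, 3.14].

## Interface

Orientations are given as a unit quaternion [w, x, y, z].
In Python, from plant import robot, eyes, sign_off gives the robot as it stands.
- The arm moves only by the tool step_arm, never from a script. Its argument "steps" is a list of rows, each an object with "fingers": the opening, from -1 (shut) to 1 (fully open); "offset": the shift along the world's x, y, z in mm, a list of three; "turn": the turn, a rotation vector about the world's x, y, z in rad, a list of three. A call has 1 to 20 rows; each row is the pose to reach, as a shift and turn from the pose commanded when the call began; what a row does not reach only later rows make up. A row lasts 1/12 s, in which the tool goes at most 41.7 mm and 7.16 degrees, less where a joint would pass 70% of its speed; a pose out of reach is approached as far as the arm can. A call with a gripper value outside its range is refused whole. The fingers move at their own pace and stop on an object; "force" is the grip in N (left out, the last holds). Time passes only in rows, so rows that repeat a pose let the fingers close. It gives the time, the measured TCP pose, the force and the opening at its end, in the units of the state.
- robot.state(): the state, without advancing time (a new reading comes with each control period).
- eyes.read_camera(name): name is "scene" or "top"; returns the picture (400x640x3 uint8, blue, green, red); there is no depth.
- eyes.camera_model(name): a dict with "fov_y" (degrees; the focal length in pixels is half the picture's height over the tangent of half this angle, whatever the lens; pixels are square), "cx", "cy" (the principal point, pixels), "xyz" and "rotation" of the camera in the world. Camera axes: x right, y up, looking along -z (the intrinsics and any distortion apply to the point x, -y, -z); pixel columns grow to the right and rows downward; lengths in mm; the calibration is good to about 2 mm. A picture is of the moment at which its call begins. camera_model takes no time and is no camera call.
- sign_off(): hands the job in, once; it reports no verdict.
The state is a dict: "time_s": time; "joint_pos": joint angles; "qd": joint speeds; "effort": joint torques, N m; "tool_pos": TCP position; "ee_rot": TCP orientation; "force": force on the tool from outside, world axes, zero at the start; "moment": the same for the moment, N m; "opening": finger opening in mm.
Only numpy, scipy, OpenCV 4.12 (cv2) and the standard library are available. Lean on these libraries where they do the work, as an engineer would, in place of code of your own. Each camera call takes 0.05 s, during which the arm holds its last target. There are 200 camera calls.

## Task

One control knob of the snack warming plate has come off: pick up the loose metal knob from the counter, turn it so that the flat in its socket lines up with the flat of the bare D-shaped stem, and push it fully home on the stem. Then press knob and stem all the way down against the spring and finish like that, with the knob still gripped in the fingers and held pressed down. Leave the jar, green cup, dish and tongs where they are.

Things in the scene. Friction and masses are not known exactly. Their poses are not given: they have to be found in the camera images.
- knob: Loose aluminium control knob, 0.09 kg, lying socket down on the granite. Origin: centre of its underside, z up its axis. Round skirt 48 mm wide from z = 0 to 20 mm; on it a bar grip along x, 44 mm long (x), 14 mm thick (y), z = 20 to 48 mm, to be pinched across y. A red line on the +x half of the bar's top and on its +x end is the pointer
- knob_pointer (a point): The +x (pointer) end of the loose knob's bar grip, at its top edge: 22 mm from the knob's axis, 48 mm above its underside
- knob_socket (a point): Centre of the mouth of the D-shaped socket in the loose knob's underside (same point and axes as the knob's origin). 16 mm deep, 14 mm inner diameter, its flat on the +x (pointer) side, 3.5 mm from the axis. 1 mm clearance all round on the stem: it enters when centred to about 1 mm and turned right to about 0.15 rad
- stem_top (a point): Centre of the top of the bare brass stem, upright, 71 mm above the counter when not pressed, 26 mm above the plate's top. 12 mm in diameter; its flat, over the whole height, faces this point's +x, 2.5 mm from the axis; the edges of the top 2.5 mm are bevelled by 1.5 mm. The stem cannot turn. With the knob fully home its underside is 16 mm below this point
- valve: Dark round bezel, 48 mm in diameter, 2 mm thick, round the foot of the bare stem, fixed on the plate. Origin: on the stem's axis at the level of the plate's top. A white tick on it lies on the side that the stem's flat faces (+x, as point stem_top)
- stem (a joint): How far the stem is pressed down, m: 0 released, 0.006 fully down at its stop. A spring pushes it up with 4 N at 0 rising to 10 N at 0.006; it returns by itself when let go. Seated and pressed fully down, the knob's underside is 4 mm above the plate's top
- plate: The snack warming plate, fixed: steel body with black glass top, 260 (x) x 400 (y) x 45 mm. Origin: centre of its underside. Two control places lie on its top at x = -95 mm, y = +75 and -75 mm: one has the bare stem, the other a knob already fitted. Which is which varies
- fitted_knob: The knob already fitted at the other control place, same looks as the loose one, fixed; its top is 58 mm above the plate's top. Origin: on its axis at the level of the plate's top
- jar: Bystander: closed glass jar with a flap lid, 96 mm in diameter, 132 mm high, origin at the centre of its underside
- cup: Bystander: green silicone snack cup, 76 mm in diameter, 70 mm high, origin at the centre of its underside
- dish: Bystander: white ceramic dish, 90 mm in diameter, 30 mm high, origin at the centre of its underside
- tongs: Bystander: steel tongs lying along their own x, 230 mm long, 45 mm wide, 20 mm high, origin at the middle of the underside
Mind the look-alikes: they are no part of the job. Leave any brown look-alike of the knob alone.

How it is judged:
By the outcome, as a careful person would: the job done as asked, in the order asked, and still so for the second after the job is handed in, while the arm keeps its last pose, push and grip.
It also fails if it takes over 48 s, if anything falls off the work surface, if the arm or the gripper's body presses on something with over 40 N, if the wrist force passes 120 N, or if a joint passes its speed limit or range.

## Working session

There is one attempt and no reset: what is moved stays moved. The work goes in short steps, Python scripts to look and compute and a tool call to move; the robot and the scene stay as the last step left them, time stands still between calls to the robot, and variables do not carry over. Pictures are saved under pics/ and viewed, about 8 in all and at most 12, crops included, and the job is handed in when it is done.

Besides the shell and the picture viewer there is one more tool, called after "Emit:" as name(argument=value, ...), one argument or row to a line, values as JSON. step_arm: Moves the arm, as the interface text tells. Its arguments: {"type":"object","properties":{"steps":{"type":"array"},"force":{"type":"number"}},"required":["steps"]}

```bash
ls; mkdir -p pics; python3 - <<'E'
from plant import robot, eyes
import cv2
for n in ("scene","top"):
    im=eyes.read_camera(n); cv2.imwrite(f"pics/{n}0.png",im); print(n,eyes.camera_model(n))
print(robot.state())
E
```

```text
pics
scene {'fov_y': 43.60357570785234, 'cx': 316.72442607662566, 'cy': 211.1401258894455, 'xyz': array([1121.42140649,  451.73239294, 1201.28908327]), 'rotation': array([0.37805745, 0.12036808, 0.2774439 , 0.87499084])}
top {'fov_y': 55.61896608898125, 'cx': 318.85465572207926, 'cy': 202.76255415704082, 'xyz': array([ 378.92091354, -122.88923406,  849.5217954 ]), 'rotation': array([-0.6976745 , -0.08324601,  0.08077855,  0.70696196])}
{'time_s': 0.1, 'joint_pos': array([-1.27656291e+00,  2.59126631e-01,  2.08298098e-02,  1.33368346e+00,
       -2.29216445e-05,  1.41819539e+00]), 'qd': array([ 0.00101727, -0.00070093,  0.00164761, -0.00079297,  0.00034285,
        0.00146467]), 'effort': array([ 5.91984266e-03, -5.56693590e+01,  3.45069623e+01,  1.16402205e-02,
       -1.67913149e-04, -1.69247323e-05]), 'tool_pos': array([ 237.57773992, -495.76346841,  230.72856174]), 'ee_rot': array([-3.79265822e-04,  8.46201032e-01, -5.32863457e-01, -4.54669696e-04]), 'force': array([-0.61418095,  0.0879296 ,  0.80021127]), 'moment': array([-0.00980179,  0.00884974, -0.05213092]), 'opening': 85.05718551841022}
```

View pics/scene0.png

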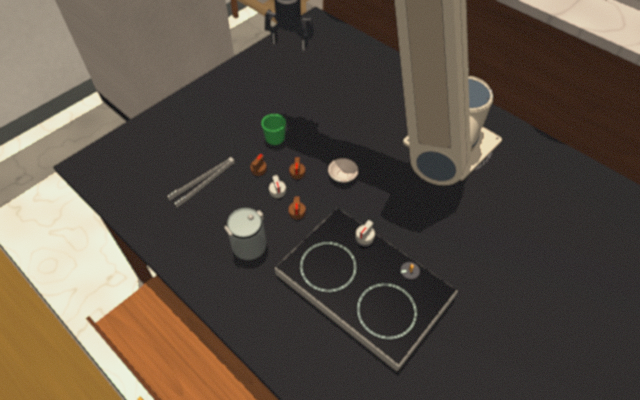

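View pics/top0.png

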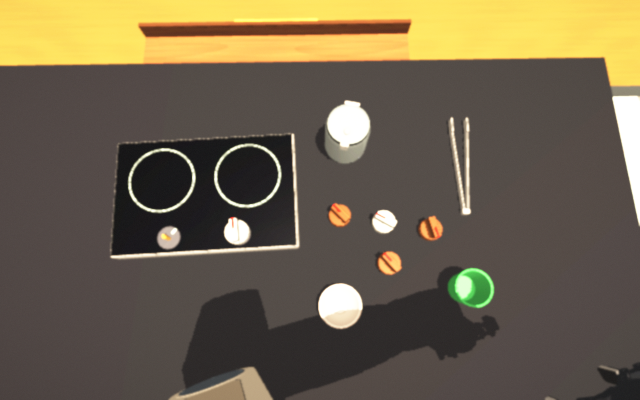

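Candidates for the knob: the light metal one at top (384,221) / scene (278,188). The look-alikes are brown ones at top (340,215), (431,229) and (390,263), and the fitted knob on the plate at top (237,231). I choose (384,221), which is metal and lies on the counter. The bare stem is at top (168,238). Next is a close crop to check.

```bash
cat >h.py <<'E'
import numpy as np, cv2
from scipy.spatial.transform import Rotation as R
from plant import robot, eyes
def cam(n):
    m=eyes.camera_model(n); q=m['rotation']; return m,200/np.tan(np.radians(m['fov_y'])/2),R.from_quat([*q[1:],q[0]]).as_matrix()
def ray(n,u,v):
    m,f,M=cam(n); return m['xyz'],M@np.array([(u-m['cx'])/f,-(v-m['cy'])/f,-1])
def onz(n,u,v,z):
    o,d=ray(n,u,v); return o+d*(z-o[2])/d[2]
def pix(n,p):
    m,f,M=cam(n); c=M.T@(np.asarray(p)-m['xyz']); return m['cx']-f*c[0]/c[2], m['cy']+f*c[1]/c[2]
def tri(a,b):
    (o1,d1),(o2,d2)=ray('scene',*a),ray('top',*b)
    s,t=np.linalg.lstsq(np.c_[d1,-d2],o2-o1,rcond=None)[0]; p,q=o1+s*d1,o2+t*d2
    return (p+q)/2,np.linalg.norm(p-q)
E
python3 - <<'E'
from h import *
t=cv2.imread('pics/top0.png'); s=cv2.imread('pics/scene0.png')
def crop(im,u,v,h,k): return cv2.resize(im[v-h:v+h,u-h:u+h],(2*h*k,)*2,interpolation=cv2.INTER_CUBIC)
a=np.hstack([crop(t,384,221,20,10),crop(t,168,238,20,10)]); b=np.hstack([crop(s,278,188,20,10),crop(s,410,270,20,10)])
cv2.imwrite('pics/c1.png',cv2.resize(np.vstack([a,b]),(600,600)))
print('plate top corners',[onz('top',u,v,45).round(0) for u,v in((119,144),(293,135),(297,246),(112,254))])
print('plate scene',[onz('scene',u,v,45).round(0) for u,v in((341,210),(456,292),(398,365),(277,270))])
print('knob',onz('top',384,221,30),onz('scene',278,188,30),'stem',onz('top',168,238,60),onz('scene',410,270,60), tri((410,270),(168,238)),tri((278,188),(384,221)))
E
```

```text
plate top corners [array([713., 331.,  45.]), array([729., -64.,  45.]), array([476., -74.,  45.]), array([464., 318.,  45.])]
plate scene [array([476., -59.,  45.]), array([467., 323.,  45.]), array([716., 331.,  45.]), array([735., -53.,  45.])]
knob [ 529.88126062 -263.65990796   30.        ] [ 536.28873796 -254.8574521    30.        ] stem [494.28483188 196.09588833  60.        ] [504.55935814 203.19423112  60.        ] (array([496.73791174, 200.83786937,  46.66324698]), np.float64(1.6031055312341291)) (array([ 531.01531285, -264.05624168,   17.87727724]), np.float64(3.910390922052594))
```

View pics/c1.png

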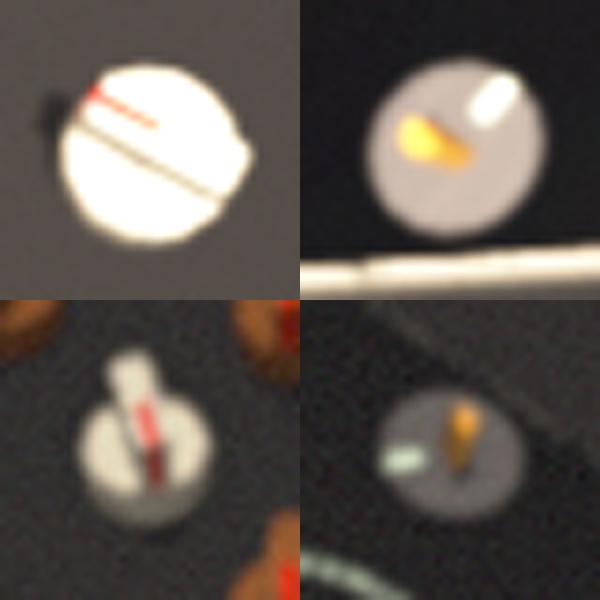

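The crop confirms a metal knob with a red pointer, pointing up-left in the top view (red from about (376,214) to (385,218)). The bare brass stem has its bezel at top (168.7,237.7) and its white tick towards (174,231). Now I'll take subpixel measurements.

```bash
cat >meas.py <<'E'
from h import *
def up(im,u,v,h=22,k=8):
    M=np.float32([[k,0,-k*(u-h)],[0,k,-k*(v-h)]]); return cv2.warpAffine(im,M,(2*h*k,2*h*k),flags=cv2.INTER_CUBIC)
def blob(m,mina=30):
    n,l,st,c=cv2.connectedComponentsWithStats(m.astype(np.uint8)); 
    i=1+np.argmax(st[1:,4]); return l==i
def outer(m): return max(cv2.findContours(m.astype(np.uint8),cv2.RETR_EXTERNAL,cv2.CHAIN_APPROX_NONE)[0],key=cv2.contourArea)
def back(p,u,v,h=22,k=8): return np.array([u-h,v-h])+np.asarray(p,float)/k
E
python3 - <<'E'
from meas import *
ims={n:cv2.imread(f'pics/{n}0.png') for n in('top','scene')}
for n,(u,v) in dict(top=(168,238),scene=(410,270)).items():
    I=up(ims[n],u,v); g=I.min(2).astype(int); mx=I.max(2).astype(int); sat=mx-g
    thr={'top':100,'scene':62}[n]; m=(mx>thr); m[int((246-v+22)*8):]&=(n!='top')
    c=cv2.convexHull(outer(blob(m))); e=cv2.fitEllipse(outer(blob(m)))
    pc=back(e[0],u,v); w=onz(n,*pc,47)
    gold=blob((sat>70)); tick=blob((g>{'top':205,'scene':130}[n])&(sat<60))
    tk=back(np.argwhere(tick).mean(0)[::-1],u,v); wt=onz(n,*tk,47)
    gm=back(np.argwhere(gold).mean(0)[::-1],u,v)
    d=wt-w; print(n,'bezel',pc.round(2),np.round(e[1],1),w.round(1),'tick',wt.round(1),np.hypot(*d[:2]).round(1),'yaw',np.arctan2(d[1],d[0]).round(3),'gold mean@58',onz(n,*gm,58).round(1))
for n,(u,v) in dict(top=(384,221),scene=(278,188)).items():
    I=up(ims[n],u,v); b,g,r=[I[...,i].astype(int) for i in range(3)]
    red=blob((r-(b+g)//2)>45) if n=='top' else blob(((r-(b+g)//2)>30)&(np.indices(r.shape)[1]>150)&(np.indices(r.shape)[1]<220)&(np.indices(r.shape)[0]>100)&(np.indices(r.shape)[0]<260))
    p=np.argwhere(red)[:,::-1].astype(np.float32); box=cv2.boxPoints(cv2.minAreaRect(p)); 
    print(n,'red box',back(box,u,v).round(1).tolist(),'on z48',[onz(n,*back(q,u,v),48)[:2].round(1).tolist() for q in box])
    m=blob(g>{'top':130,'scene':95}[n]); bb=outer(m)[:,0]; pb=back(bb,u,v); print('metal bbox',pb.min(0),pb.max(0))
    (cc,rr)=cv2.minEnclosingCircle(bb); print('circ',back(cc,u,v),rr/8, onz(n,*back(cc,u,v),15))
E
```

```text
top bezel [168.44 236.45] [167.4 195. ] [499.5 200.7  47. ] tick [464.2 185.8  47. ] 38.3 yaw -2.743 gold mean@58 [497.1 202.8  58. ]
scene bezel [409.64 270.02] [136.4 159.3] [498.2 199.7  47. ] tick [510.8 189.5  47. ] 16.2 yaw -0.681 gold mean@58 [493.5 199.4  58. ]
top red box [[373.8, 216.4], [374.5, 211.0], [384.8, 212.2], [384.2, 217.6]] on z48 [[537.0, -239.2], [548.8, -241.1], [545.9, -263.4], [534.1, -261.4]]
metal bbox [371.5   209.125] [397.25 233.25]
circ [384.32909012 221.11227036] 12.936650276184082 [ 532.37967038 -266.95771966   15.        ]
scene red box [[274.1, 179.6], [278.8, 178.8], [281.2, 192.4], [276.5, 193.2]] on z48 [[531.2, -274.9], [519.6, -267.1], [550.2, -225.6], [561.6, -233.3]]
metal bbox [268.   174.25] [285.875 196.625]
circ [276.156147   185.40450859] 11.227851867675781 [ 525.70035309 -275.0506307    15.        ]
```

```bash
python3 - <<'E'
from meas import *
t=cv2.imread('pics/top0.png')
def w(n,u,v,z): return onz(n,u,v,z)[:2]
yaw=lambda d: np.arctan2(d[1],d[0]).round(3)
T=lambda x,y:(364+x/7.5,201+y/7.5)
a,b=w('top',*T(92,95),48),w('top',*T(155,127),48); print('red',a,b,'yaw',yaw(a-b))
a,b=w('top',*T(75,122),20),w('top',*T(220,200),20); print('dark',a,b,'yaw',yaw(a-b))
S=lambda x,y:(258+x/7.5,168+(y-300)/7.5)
a,b=w('scene',*S(153,450),48),w('scene',*S(141,403),48); print('scene red',a,b,yaw(a-b))
c=w('scene',*S(128,352),48); print('scene far end mid-top',c, 'mid', (a+c)/2)
# skirt ellipse scene: top disc spans x 78..212; centre y ~443
print('scene skirt',w('scene',*S(146,440),20))
# bezel/tick top, cropping plate edge
I=up(t,168,238); g=I.min(2).astype(int); mx=I.max(2).astype(int)
m=mx>100; m[int((249.3-216)*8):]=0
e=cv2.fitEllipse(outer(blob(m))); pc=back(e[0],168,238)
tk=(g>190); tk[220:]=0; q=back(np.argwhere(blob(tk)).mean(0)[::-1],168,238)
print('top bezel',pc,np.array(e[1])/8,w('top',*pc,47),'tick',q,w('top',*q,47),'yaw',yaw(w('top',*q,47)-w('top',*pc,47)))
P=lambda x,y:(148+(x-300)/7.5,218+y/7.5)
print('stem top',w('top',*P(415,135),71)); 
Q=lambda x,y:(390+(x-300)/7.5,250+(y-300)/7.5)
print('scene bezel',w('scene',*Q(452,453),47),'tick',w('scene',*Q(402,460),47),'stemtop',w('scene',*Q(465,413),71))
print('exp pix stemtop', pix('top',[498.5,199.5,71]),pix('scene',[498.5,199.5,71]))
E
```

```text
red [ 542.84595269 -244.74963388] [ 533.24129376 -262.34957754] yaw 1.071
dark [ 540.46525224 -243.57605181] [ 516.47205292 -285.21740693] yaw 1.048
scene red [ 544.48061586 -243.14921385] [ 531.41107505 -263.32841053] 0.996
scene far end mid-top [ 516.94797858 -285.64416284] mid [ 530.71429722 -264.39668834]
scene skirt [ 528.86305136 -265.67820633]
top bezel [168.36353493 237.27077675] [22.29520226 24.51179314] [497.7400836  200.69501899] tick [173.11474882 231.20609704] [510.68198208 191.53382853] yaw -0.616
stem top [496.97702584 201.66621755]
scene bezel [498.00163132 201.58498349] tick [512.1103894  190.60570013] stemtop [495.47946339 200.63529952]
exp pix stemtop (np.float64(164.4379266465898), np.float64(235.25616510744254)) (np.float64(410.93386113009507), np.float64(265.55279152472144))
```

Emit:
step_arm(
  steps=[
    {"fingers":0.5,"offset":[30,24,0],"turn":[0,0,0.12]},
    {"fingers":0.5,"offset":[60,48,0],"turn":[0,0,0.24]},
    {"fingers":0.5,"offset":[90,72,0],"turn":[0,0,0.36]},
    {"fingers":0.5,"offset":[120,96,0],"turn":[0,0,0.48]},
    {"fingers":0.5,"offset":[150,120,0],"turn":[0,0,0.6]},
    {"fingers":0.5,"offset":[180,144,0],"turn":[0,0,0.72]},
    {"fingers":0.5,"offset":[210,168,0],"turn":[0,0,0.84]},
    {"fingers":0.5,"offset":[240,192,0],"turn":[0,0,0.96]},
    {"fingers":0.5,"offset":[270,216,0],"turn":[0,0,1.08]},
    {"fingers":0.5,"offset":[293.4,231.5,0],"turn":[0,0,1.2]},
    {"fingers":0.5,"offset":[293.4,231.5,-15],"turn":[0,0,1.32]},
    {"fingers":0.5,"offset":[293.4,231.5,-30],"turn":[0,0,1.44]},
    {"fingers":0.5,"offset":[293.4,231.5,-45],"turn":[0,0,1.56]},
    {"fingers":0.5,"offset":[293.4,231.5,-60],"turn":[0,0,1.68]},
    {"fingers":0.5,"offset":[293.4,231.5,-75],"turn":[0,0,1.8]},
    {"fingers":0.5,"offset":[293.4,231.5,-90],"turn":[0,0,1.92]},
    {"fingers":0.5,"offset":[293.4,231.5,-110],"turn":[0,0,2.04]},
    {"fingers":0.5,"offset":[293.4,231.5,-125],"turn":[0,0,2.16]},
    {"fingers":0.5,"offset":[293.4,231.5,-125],"turn":[0,0,2.16]},
    {"fingers":0.5,"offset":[293.4,231.5,-125],"turn":[0,0,2.16]},
  ],
  force=20,
)

```text
time_s: 1.77
tool_pos: [530.6, -264.2, 105.7]
ee_rot: [-0.001, 0.87, 0.494, -0.0]
force: [0.1, 0.1, 0.6]
opening: 64.2
```

Emit:
step_arm(
  steps=[
    {"fingers":0.5,"offset":[0,0,-25],"turn":[0,0,0]},
    {"fingers":0.5,"offset":[0,0,-50],"turn":[0,0,0]},
    {"fingers":0.5,"offset":[0,0,-70],"turn":[0,0,0]},
    {"fingers":0.5,"offset":[0,0,-83],"turn":[0,0,0]},
    {"fingers":0.5,"offset":[0,0,-83],"turn":[0,0,0]},
    {"fingers":0.2,"offset":[0,0,-83],"turn":[0,0,0]},
    {"fingers":0.1,"offset":[0,0,-83],"turn":[0,0,0]},
    {"fingers":0.0,"offset":[0,0,-83],"turn":[0,0,0]},
    {"fingers":-0.1,"offset":[0,0,-83],"turn":[0,0,0]},
    {"fingers":-0.1,"offset":[0,0,-83],"turn":[0,0,0]},
    {"fingers":-0.1,"offset":[0,0,-83],"turn":[0,0,0]},
    {"fingers":-0.1,"offset":[0,0,-83],"turn":[0,0,0]},
  ],
)

```text
time_s: 2.77
tool_pos: [532.0, -265.2, 25.1]
ee_rot: [0.002, 0.869, 0.495, 0.001]
force: [0.1, -0.8, 6.8]
opening: 43.6
```

```bash
python3 - <<'E'
from meas import *
s=eyes.read_camera('scene'); t=eyes.read_camera('top')
cv2.imwrite('pics/p2.png',np.hstack([up(s,278,185,25,8),up(t,384,221,25,8)]))
r=robot.state(); print(r['time_s'],r['tool_pos'],r['force'],r['opening'],r['ee_rot'],r['moment'])
E
```

```text
2.8667 [ 531.96986773 -265.16687367   25.07810476] [0.49198565 0.1111532  6.94666379] 43.50814654920278 [1.46427036e-03 8.68971138e-01 4.94860103e-01 7.03913069e-04] [ 0.01387602  0.06762504 -0.11874271]
```

View pics/p2.png

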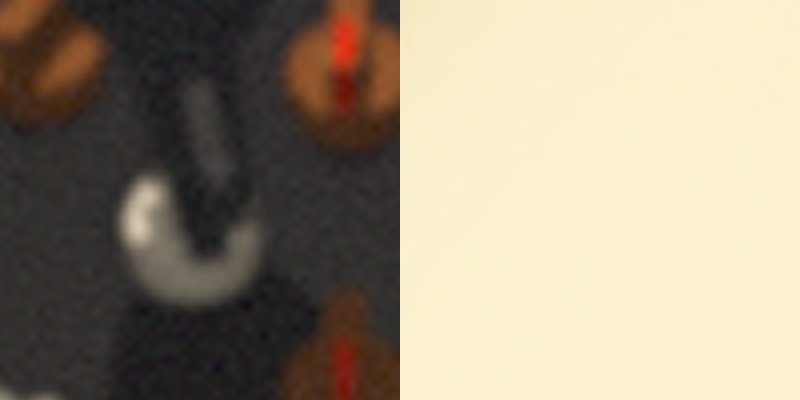

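Emit:
step_arm(
  steps=[
    {"fingers":0.2,"offset":[0,0,0],"turn":[0,0,0]},
    {"fingers":0.25,"offset":[0,0,5],"turn":[0,0,0]},
    {"fingers":0.25,"offset":[0,0,5],"turn":[0,0,0]},
    {"fingers":0.1,"offset":[0,0,5],"turn":[0,0,0]},
    {"fingers":0.0,"offset":[0,0,5],"turn":[0,0,0]},
    {"fingers":-0.1,"offset":[0,0,5],"turn":[0,0,0]},
    {"fingers":-0.1,"offset":[0,0,5],"turn":[0,0,0]},
    {"fingers":-0.1,"offset":[0,0,5],"turn":[0,0,0]},
    {"fingers":-0.1,"offset":[0,0,5],"turn":[0,0,0]},
  ],
)

```text
time_s: 3.62
tool_pos: [531.1, -264.6, 28.7]
ee_rot: [0.0, 0.869, 0.495, 0.0]
force: [-0.6, 0.5, 5.1]
opening: 43.7
```

Emit:
step_arm(
  steps=[
    {"fingers":0.5,"offset":[0,0,0],"turn":[0,0,0]},
    {"fingers":0.5,"offset":[0,0,0],"turn":[0,0,0]},
    {"fingers":0.5,"offset":[0,0,0],"turn":[0,0,0]},
    {"fingers":0.5,"offset":[0,0,0],"turn":[0,0,0.12]},
    {"fingers":0.5,"offset":[0,0,0],"turn":[0,0,0.24]},
    {"fingers":0.5,"offset":[0,0,0],"turn":[0,0,0.36]},
    {"fingers":0.5,"offset":[0,0,0],"turn":[0,0,0.48]},
    {"fingers":0.5,"offset":[0,0,0],"turn":[0,0,0.6]},
    {"fingers":0.5,"offset":[0,0,0],"turn":[0,0,0.72]},
    {"fingers":0.5,"offset":[0,0,0],"turn":[0,0,0.84]},
    {"fingers":0.5,"offset":[0,0,0],"turn":[0,0,0.96]},
    {"fingers":0.5,"offset":[0,0,0],"turn":[0,0,1.08]},
    {"fingers":0.5,"offset":[0,0,0],"turn":[0,0,1.2]},
    {"fingers":0.5,"offset":[0,0,0],"turn":[0,0,1.32]},
    {"fingers":0.5,"offset":[0,0,0],"turn":[0,0,1.44]},
    {"fingers":0.5,"offset":[0,0,0],"turn":[0,0,1.5708]},
    {"fingers":0.5,"offset":[0,0,0],"turn":[0,0,1.5708]},
    {"fingers":0.5,"offset":[0,0,0],"turn":[0,0,1.5708]},
  ],
)

```text
time_s: 5.12
tool_pos: [531.0, -264.5, 28.1]
ee_rot: [-0.0, 0.266, 0.964, 0.0]
force: [-0.3, 0.0, 0.8]
opening: 64.1
```

Emit:
step_arm(
  steps=[
    {"fingers":0.0,"offset":[0,0,-3],"turn":[0,0,0]},
    {"fingers":-0.3,"offset":[0,0,-3],"turn":[0,0,0]},
    {"fingers":-0.5,"offset":[0,0,-3],"turn":[0,0,0]},
    {"fingers":-0.6,"offset":[0,0,-3],"turn":[0,0,0]},
    {"fingers":-0.7,"offset":[0,0,-3],"turn":[0,0,0]},
    {"fingers":-0.8,"offset":[0,0,-3],"turn":[0,0,0]},
    {"fingers":-0.9,"offset":[0,0,-3],"turn":[0,0,0]},
    {"fingers":-0.9,"offset":[0,0,-3],"turn":[0,0,0]},
    {"fingers":-0.9,"offset":[0,0,-3],"turn":[0,0,0]},
    {"fingers":-0.9,"offset":[0,0,-3],"turn":[0,0,0]},
  ],
  force=70,
)

```text
time_s: 5.95
tool_pos: [531.1, -264.5, 25.4]
ee_rot: [0.0, 0.264, 0.964, -0.0]
force: [0.4, -0.8, 3.5]
opening: 12.8
```

Emit:
step_arm(
  steps=[
    {"fingers":-0.9,"offset":[0,0,15],"turn":[0,0,0]},
    {"fingers":-0.9,"offset":[0,0,45],"turn":[0,0,0]},
    {"fingers":-0.9,"offset":[0,0,80],"turn":[0,0,0]},
    {"fingers":-0.9,"offset":[0,0,115],"turn":[0,0,0]},
    {"fingers":-0.9,"offset":[-3,25,125],"turn":[0,0,-0.12]},
    {"fingers":-0.9,"offset":[-6,57,125],"turn":[0,0,-0.24]},
    {"fingers":-0.9,"offset":[-8,91,125],"turn":[0,0,-0.36]},
    {"fingers":-0.9,"offset":[-11,125,125],"turn":[0,0,-0.48]},
    {"fingers":-0.9,"offset":[-13,159,125],"turn":[0,0,-0.6]},
    {"fingers":-0.9,"offset":[-16,193,125],"turn":[0,0,-0.72]},
    {"fingers":-0.9,"offset":[-18,227,125],"turn":[0,0,-0.84]},
    {"fingers":-0.9,"offset":[-20,261,125],"turn":[0,0,-0.96]},
    {"fingers":-0.9,"offset":[-22,295,125],"turn":[0,0,-1.08]},
    {"fingers":-0.9,"offset":[-24,329,125],"turn":[0,0,-1.2]},
    {"fingers":-0.9,"offset":[-26,363,125],"turn":[0,0,-1.32]},
    {"fingers":-0.9,"offset":[-28,397,125],"turn":[0,0,-1.44]},
    {"fingers":-0.9,"offset":[-30,428,125],"turn":[0,0,-1.56]},
    {"fingers":-0.9,"offset":[-32,452,125],"turn":[0,0,-1.686]},
    {"fingers":-0.9,"offset":[-33,465,120],"turn":[0,0,-1.686]},
    {"fingers":-0.9,"offset":[-33,465,110],"turn":[0,0,-1.686]},
  ],
  force=80,
)

```text
time_s: 7.62
tool_pos: [498.0, 203.1, 135.6]
ee_rot: [-0.0, 0.895, 0.445, 0.001]
force: [0.2, 0.6, -1.8]
opening: 12.4
```

Emit:
step_arm(
  steps=[
    {"fingers":-0.9,"offset":[0,0,0],"turn":[0,0,0]},
    {"fingers":-0.9,"offset":[0,0,0],"turn":[0,0,0]},
    {"fingers":-0.9,"offset":[0,0,0],"turn":[0,0,0]},
  ],
)

```text
time_s: 7.87
tool_pos: [498.1, 199.6, 135.2]
ee_rot: [0.0, 0.896, 0.444, -0.0]
force: [-0.0, 0.0, -1.0]
opening: 12.4
```

```bash
python3 - <<'E'
from meas import *
s=eyes.read_camera('scene'); cv2.imwrite('pics/s3.png',s); t=eyes.read_camera('top'); cv2.imwrite('pics/t3.png',t)
r=robot.state(); print(r['time_s'],r['tool_pos'],r['force'],r['opening'],r['ee_rot'])
a=up(s,410,262,25,8); b=up(t,160,236,25,8); cv2.imwrite('pics/p3.png',np.hstack([a,b]))
E
```

```text
7.9667 [498.36775938 199.58974007 135.55818676] [ 0.7376002  -0.08690649 -1.01157912] 12.613483123253573 [7.82297856e-05 8.96113979e-01 4.43823964e-01 1.39330486e-04]
```

View pics/p3.png

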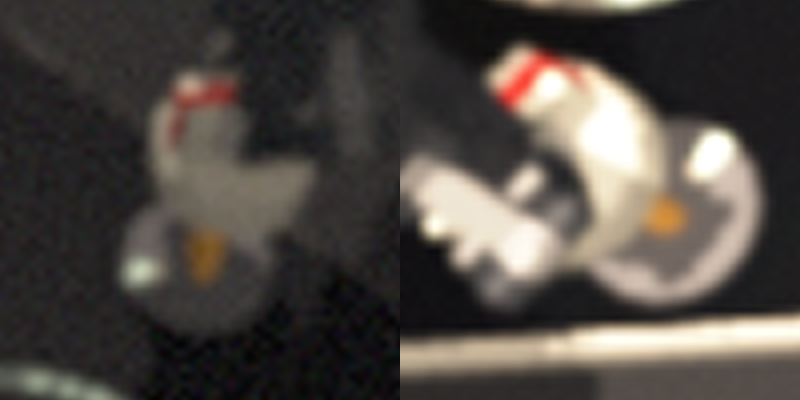

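```bash
python3 - <<'E'
from meas import *
c=np.array([498.2,199.6,135.4-25.4]); q=(.896,.444); y=2*np.arctan2(q[1],q[0])-np.pi/2
print('knob yaw',y)
Rz=R.from_rotvec([0,0,y]).as_matrix()
pts={'tip48':(22,0,48),'tip20':(22,0,20),'tl':(22,7,48),'tr':(22,-7,48)}
ang=np.linspace(0,2*np.pi,40)
out=[]
for n,f,(u,v) in(('scene','pics/s3.png',(410,262)),('top','pics/t3.png',(160,236))):
    I=up(cv2.imread(f),u,v,25,12)
    P=lambda p:tuple(int(round(x)) for x in (np.array(pix(n,c+Rz@np.array(p)))-np.array([u-25,v-25]))*12)
    for p in pts.values(): cv2.circle(I,P(p),3,(255,255,0),-1)
    for z,col in((20,(0,255,0)),(0,(255,0,255))):
        for a in ang: cv2.circle(I,P((24*np.cos(a),24*np.sin(a),z)),1,col,-1)
    for a in ang:
        p=np.array([498,201,47])+24*np.array([np.cos(a),np.sin(a),0]); x=tuple(int(round(t)) for t in (np.array(pix(n,p))-np.array([u-25,v-25]))*12); cv2.circle(I,x,1,(0,255,255),-1)
    out.append(I)
cv2.imwrite('pics/p4.png',cv2.resize(np.hstack(out),(800,400)) if 0 else np.hstack(out)[:,:])
cv2.imwrite('pics/p4.png',cv2.resize(np.hstack(out),(800,400),interpolation=cv2.INTER_AREA))
E
```

```text
knob yaw -0.6506567133235647
```

View pics/p4.png

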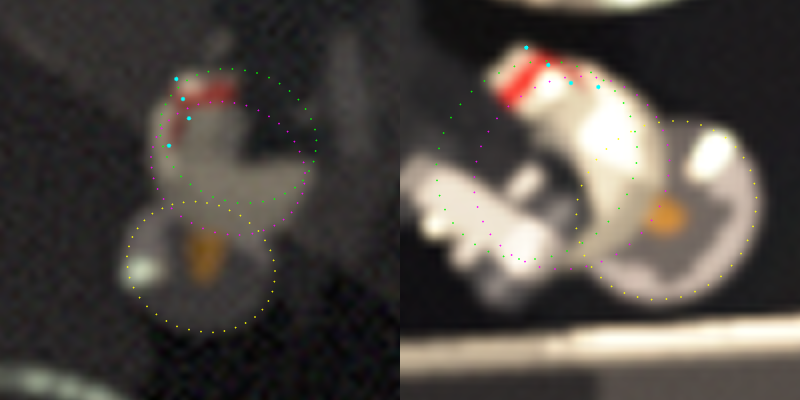

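The scene view shows the knob upright in the fingers, pointer towards the tick at about crop (182,95). The bezel agrees with the estimate of (498,201) in both views. Next I go down to just above the stem and read the pose.

Emit:
step_arm(
  steps=[
    {"fingers":-0.9,"offset":[0,0,-15],"turn":[0,0,0]},
    {"fingers":-0.9,"offset":[0,0,-28],"turn":[0,0,0]},
    {"fingers":-0.9,"offset":[0,0,-36],"turn":[0,0,0]},
    {"fingers":-0.9,"offset":[0,0,-36],"turn":[0,0,0]},
    {"fingers":-0.9,"offset":[0,0,-36],"turn":[0,0,0]},
    {"fingers":-0.9,"offset":[0,0,-36],"turn":[0,0,0]},
  ],
)

```text
time_s: 8.47
tool_pos: [498.5, 200.4, 100.0]
ee_rot: [0.0, 0.896, 0.444, 0.0]
force: [-0.8, 0.2, -0.5]
opening: 12.1
```

```bash
python3 - <<'E'
from meas import *
for i in range(3):
    s=eyes.read_camera('scene'); r=robot.state(); print(r['time_s'],r['tool_pos'],r['force'],r['ee_rot'])
t=eyes.read_camera('top'); cv2.imwrite('pics/p5.png',np.hstack([up(s,410,265,20,10),up(t,166,236,20,10)]))
E
```

```text
8.5167 [498.53938056 200.4418225  100.06226328] [ 0.29968285 -0.22464554 -0.60567649] [1.27611800e-04 8.95929192e-01 4.44196525e-01 5.60760989e-04]
8.5667 [498.51052636 200.50885198 100.06187497] [-0.60614764  0.1606644  -0.3659079 ] [1.49252387e-04 8.95899415e-01 4.44256501e-01 6.14518568e-04]
8.6167 [498.4212967  200.54250388  99.96008541] [ 0.03304369 -0.38096189 -0.5345364 ] [1.38045061e-04 8.95879324e-01 4.44297112e-01 5.43331757e-04]
```

View pics/p5.png

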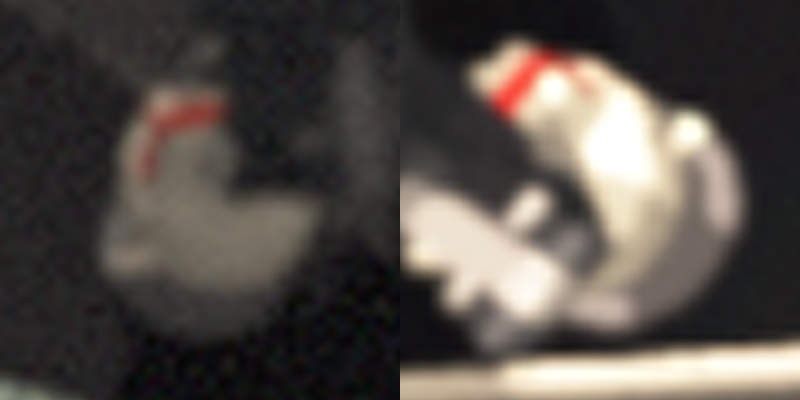

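Emit:
step_arm(
  steps=[
    {"fingers":-0.9,"offset":[-0.3,0.2,-2],"turn":[0,0,0]},
    {"fingers":-0.9,"offset":[-0.3,0.2,-4],"turn":[0,0,0]},
    {"fingers":-0.9,"offset":[-0.3,0.2,-5.5],"turn":[0,0,0]},
    {"fingers":-0.9,"offset":[-0.3,0.2,-7],"turn":[0,0,0]},
    {"fingers":-0.9,"offset":[-0.3,0.2,-7],"turn":[0,0,0]},
    {"fingers":-0.9,"offset":[-0.3,0.2,-7],"turn":[0,0,0]},
  ],
)

```text
time_s: 9.17
tool_pos: [497.6, 200.6, 92.1]
ee_rot: [0.0, 0.896, 0.444, -0.0]
force: [-0.4, -1.4, -1.0]
opening: 12.3
```

Emit:
step_arm(
  steps=[
    {"fingers":-0.9,"offset":[0,0,-2],"turn":[0,0,0]},
    {"fingers":-0.9,"offset":[0,0,-4],"turn":[0,0,0]},
    {"fingers":-0.9,"offset":[0,0,-6],"turn":[0,0,0]},
    {"fingers":-0.9,"offset":[0,0,-8],"turn":[0,0,0]},
    {"fingers":-0.9,"offset":[0,0,-9],"turn":[0,0,0]},
    {"fingers":-0.9,"offset":[0,0,-9],"turn":[0,0,0]},
    {"fingers":-0.9,"offset":[0,0,-9],"turn":[0,0,0]},
  ],
)

```text
time_s: 9.75
tool_pos: [497.6, 200.6, 83.0]
ee_rot: [0.0, 0.896, 0.444, -0.0]
force: [-0.6, -2.8, -2.3]
opening: 12.5
```

Emit:
step_arm(
  steps=[
    {"fingers":-0.9,"offset":[-0.1,-0.4,-1],"turn":[0,0,0]},
    {"fingers":-0.9,"offset":[-0.1,-0.5,-2.5],"turn":[0,0,0]},
    {"fingers":-0.9,"offset":[-0.1,-0.5,-4],"turn":[0,0,0]},
    {"fingers":-0.9,"offset":[-0.1,-0.5,-4],"turn":[0,0,0]},
    {"fingers":-0.9,"offset":[-0.1,-0.5,-4],"turn":[0,0,0]},
  ],
  force=110,
)

```text
time_s: 10.17
tool_pos: [497.9, 200.3, 79.6]
ee_rot: [-0.0, 0.896, 0.444, 0.0]
force: [-1.7, -1.7, 3.5]
opening: 11.5
```

Emit:
step_arm(
  steps=[
    {"fingers":-0.9,"offset":[0,0,-2],"turn":[0,0,0]},
    {"fingers":-0.9,"offset":[0,0,-4],"turn":[0,0,0]},
    {"fingers":-0.9,"offset":[0,0,-6],"turn":[0,0,0]},
    {"fingers":-0.9,"offset":[0,0,-7],"turn":[0,0,0]},
    {"fingers":-0.9,"offset":[0,0,-8],"turn":[0,0,0]},
    {"fingers":-0.9,"offset":[0,0,-8],"turn":[0,0,0]},
    {"fingers":-0.9,"offset":[0,0,-8],"turn":[0,0,0]},
    {"fingers":-0.9,"offset":[0,0,-8],"turn":[0,0,0]},
  ],
)

```text
time_s: 10.83
tool_pos: [498.1, 200.4, 73.9]
ee_rot: [0.0, 0.896, 0.444, 0.002]
force: [-8.5, -3.4, 28.6]
opening: 11.6
```

Emit:
step_arm(
  steps=[
    {"fingers":-0.9,"offset":[0,0,0.5],"turn":[0,0,0]},
    {"fingers":-0.9,"offset":[0,0,0.5],"turn":[0,0,0]},
    {"fingers":-0.9,"offset":[0,0,0.5],"turn":[0,0,0]},
    {"fingers":-0.9,"offset":[0,0,0.5],"turn":[0,0,0]},
    {"fingers":-0.9,"offset":[0,0,0.5],"turn":[0,0,0]},
    {"fingers":-0.9,"offset":[0,0,0.5],"turn":[0,0,0]},
  ],
)

```text
time_s: 11.33
tool_pos: [498.1, 200.4, 74.0]
ee_rot: [0.0, 0.896, 0.444, 0.001]
force: [-7.4, -3.2, 26.1]
opening: 11.4
```

```bash
python3 - <<'E'
from meas import *
s=eyes.read_camera('scene'); t=eyes.read_camera('top'); r=robot.state(); print(r['time_s'],r['tool_pos'],r['force'],r['opening'])
cv2.imwrite('pics/p6.png',np.hstack([up(s,410,267,20,10),up(t,168,236,20,10)]))
E
```

```text
11.4333 [498.1090625  200.36716608  74.02143983] [-7.58509112 -2.94392506 25.98235658] 11.73465256130292
```

View pics/p6.png

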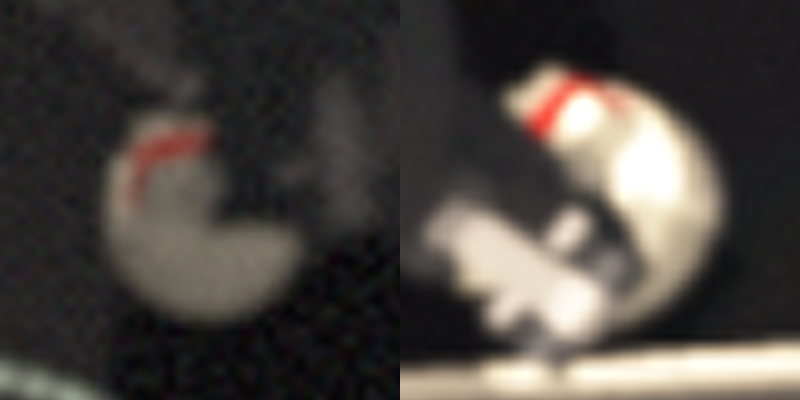

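The knob now covers the bezel completely in both views. It is level, its pointer points along the old tick direction (red at scene crop (140,150)), and it is still gripped. The push is steady at 26 N, well above the spring's 10 N, and the underside is at about 48.6 mm (expected 49 mm at the stop).

```bash
python3 -c "
from plant import sign_off; print(sign_off())"
```

```text
the job is handed in; nothing more can be done
None
```

The loose metal knob is on the bare stem with its flat lined up, fully home and held pressed down in the fingers. I handed the job in at about 11.4 s.

- **Grasp:** I first pinched the bar lightly end to end to centre the knob. Then I gripped it across the 14 mm thickness and turned it about -1.69 rad to the white tick.
- **Insertion:** the knob slid about 13 mm onto the stem with only 1 to 3 N of resistance. Spring force appeared at about the expected home height.
- **Last checks:** the push is steady at about 26 N against the spring's 10 N maximum. The underside is at about 48.6 mm, where 49 mm was expected at the stop. Both cameras show the knob level, covering the bezel, and still gripped.
- **Disagreements:**
  - A side force of about 8 N remained while pressing.
  - The finger opening reads 11.4 to 12.8 mm on the 14 mm bar; I did not find out why.
  - On the first end pinch, the tool was pushed up about 2 mm, so I raised it 5 mm and pinched again.
  - I did not re-check the jar, cup, dish and tongs in a final picture; no move went near them.

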